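Clamp a ladder rung in the drilling jig

TASK

Get the wooden rung ready for drilling: first slide it along its cradles until its front end is fully home against the end stop, then screw the clamp bolt in clockwise by its upright red lever until the rubber tip is just snug on the rung (you must feel for it; do not overtighten), and then fold the lever closed so that the rung is held firmly. Leave the other things on the bench where they are, and let go.

Things in the scene. Friction and masses are not known exactly. Their poses are not given: they have to be found in the camera images.
- jig: Plywood drilling jig fixed to the bench: base board 250 mm (x) by 340 mm (y), 18 mm thick; origin at table level, z up. The rung lies along jig y at jig x = -35 mm, axis 58 mm above the table, in two 30 mm thick V cradles (jig y = -85 and +80 mm). End stop at -y; a bridge with a drill bush over the rung at y = -118 mm (top 102 mm). The hold-down bar crosses at jig y = 0.
- stop_face (a point): Centre of the end stop's face, where the rung's front end must touch: jig point (-35, -140, 58) mm; its axes are the jig's.
- rung: Round pale wooden rung, 40 mm diameter, 260 mm long, 0.2 to 0.35 kg, free to slide in the V cradles. Origin at mid length on its axis; its y axis is the rung's axis (+y away from the end stop). A push of 1 to 4 N along it slides it; it starts 15 to 50 mm short of the stop.
- rung_front (a point): Centre of the rung's front end (towards the end stop).
- rung_back (a point): Centre of the rung's back end, the end to push: 20 mm radius, nothing behind it higher than the 18 mm base board.
- clamp_bar: Steel hold-down bar, 174 x 30 x 12 mm, along jig x above the rung. Origin on its hinge pin at the heel, jig (105, 0, 94) mm; hinge cheeks up to 104 mm above the table. A spring lifts the bar against the bolt's washer (34 mm across), so that it comes down as the bolt is screwed in.
- bar_nose (a point): On top of the bar's nose, over the rung's axis. Below it hangs a rubber-tipped set screw that presses on the rung. How far it was last screwed out differs by up to 1.6 mm either way and cannot be told beforehand, so the turn at which the tip meets the rung must be felt.
- clamp_bolt: Clamp bolt with upright red lever, vertical axis. Origin on the lever's hinge pin, 122 to 126 mm above the table; z up; x = the level direction in which the lever folds; y = along the pin. Clockwise seen from above screws it in, 4 mm per turn (5.6 mm at the bar's nose). It holds by dry friction: feel the moment while it turns or just after a small slow nudge clockwise, not after a quick stop.
- bolt_axis (a point): Point on the bolt's axis at jig (5, 0, 100) mm. Moment needed to turn it: a steady 0.08 to 0.11 N m for 0.5 to 4.7 rad, until the tip meets the rung; then it climbs by about 0.12 N m per rad. Just snug = 0.04 to 0.15 N m above the steady value, 0.4 to 1.4 rad past first touch (tip force 3 to 18 N). Folding the lever adds about 40 N; over 60 N crushes the rung.
- cam_lever (a joint): Angle of the bolt's red flip lever, rad: 0 = upright in line with the bolt (at the start, for turning), 1.55 = folded closed, level (stop). It swings only towards the bolt's +x. From 23 to 78 mm above the pin it is a straight bar, 16 mm wide along the pin, 10 mm thick along x. Stiff: 0.25 N m loose, up to 0.45 N m once snug; it stays where it is left. Its cam lifts 2 mm.
- lever_tip (a point): End of the lever on its centre line, 78 mm from the pin, 200 to 204 mm above the table when upright. A black pad near the tip marks the side to which it folds.
- tape_roll: Yellow roll of tape, 102 mm across, 25 mm high, lying near the jig's stop end. Bystander. Origin at the centre of its underside.
- pencil: Red carpenter's pencil, 8 x 8 x 120 mm, lying on the jig's base board beyond the bar, along the jig's y. Bystander. Origin at the middle of its underside.
- glue_bottle: White glue bottle, 56 mm across, 170 mm high, standing. Bystander. Origin at the centre of its underside.
- mug: Blue mug, 80 mm across, 95 mm high. Bystander. Origin at the centre of its underside.
- cordless_drill: Blue and black cordless drill standing on its battery, 200 mm high. Bystander. Origin at the centre of its underside.
- try_square: Try square with a dark wooden stock, lying flat. Bystander. Origin under its stock.
- mallet: Rubber mallet lying on the bench. Bystander. Origin under the handle where it enters the head.

How it is judged:
On the way, in this order (a step that is already met when the one before it is completed fails the run):
1. the rung's front end is home against the end stop (within 2.5 mm) with the clamp tip still off the rung (y of rung_front in the frame of stop_face below 0.0025 m and contact force between clamp_bar and rung below 1 N and value of joint cam_lever below 0.3 rad), for 0.2 s.
2. the clamp bolt is just snug (tip force 3 to 18 N on the rung) with the lever still upright and the rung still home (contact force between clamp_bar and rung between 3 and 18 N and value of joint cam_lever below 0.3 rad and y of rung_front in the frame of stop_face below 0.0025 m), for 0.2 s.
3. the lever is folded closed and the rung is held firmly (tip force above 39 N) (value of joint cam_lever above 1.42 rad and contact force between clamp_bar and rung above 39 N), for 0.2 s.
At the end, for the whole second after the job is handed in: The rung's front end is within 3 mm of the end stop, the lever is folded closed (at least 1.42 rad) and stays so, and the bar's rubber tip presses on the rung with 39 to 60 N; the rung is at rest (all of step 3 and contact force between clamp_bar and rung below 60 N and y of rung_front in the frame of stop_face below 0.003 m and linear speed of rung below 0.01 m/s); the robot touches nothing.
It fails at once if the rung is crushed: tip force above 60 N (contact force between clamp_bar and rung above 60 N).
It fails at once if a bystander is pushed more than 30 mm away (distance of any of tape_roll, pencil, glue_bottle, mug, cordless_drill, try_square, mallet from where it was at the start of the episode above 0.03 m).
It also fails if it takes over 72 s, if anything falls off the work surface, if the arm or the gripper's body presses on something with over 40 N, if the wrist force passes 120 N, or if a joint passes its speed limit or range.

ROBOT

A 7-joint arm with a two-finger parallel gripper is mounted at the origin on the work surface. World frame = base frame: x ahead of the robot, y to its left, z up, the work surface at z = 0. Lengths are in m, angles in rad, forces in N, time in s.
With the tool pointing down it reaches from about 0.35 to 0.9 m from the base axis. Payload 7.2 kg.
Tool frame: the origin (TCP) lies at the very end of the fingers, on their centre line; the grasp point (between the pads) lies ctrl.grip_point_offset behind it (ctrl.grip_point_offset is the distance from the TCP to the grasp point, in m); z points along the fingers, y is the line along which they close (so a half turn about z gives the same grasp; the last joint's range is limited). The gripper opens to 85 mm and grips with 20 to 120 N. Pads are 22 mm wide; open, the fingers measure 114 mm over their backs; the gripper's body (76 mm by 85 mm) begins 54 mm behind the grasp point. The pads swing forward as they close: fully open they stand 13 mm farther back than shut.
Start: joints at [-1.306, 0.411, -0.013, 1.596, 0.006, 1.134, -0.082], TCP at [0.204, 0.591, 0.231] pointing down, gripper open.
Joint ranges: [-2.95, 2.95], [-0.29, 1.99], [-1.47, 1.44], [0.14, 2.54], [-1.03, 4.17], [0.13, 1.85], [-2.86, 2.86]. Speed limits (rad/s): [2.39, 2.39, 3.01, 3.01, 3.14, 3.14, 3.14].

INTERFACE

Orientations are given as a unit quaternion [x, y, z, w].
In Python, from cell import ctrl gives the robot as it stands.
- The arm moves only by the tool servo_tool, never from a script. Its argument "plan" is a list of rows, each a list of 7 numbers: the turn, a rotation vector about the tool's x, y, z in rad, then the shift along the tool's x, y, z in m, then the opening, from -1 (shut) to 1 (fully open), so that 0 is half open. A call has exactly 10 rows; each row shifts and turns the commanded pose from where the row before left it, along the tool's axes as they then stand; what a row does not reach is not made up. A row lasts 1/10 s, in which the tool goes at most 50 mm and 8.59 degrees, less where a joint would pass 70% of its speed; a pose out of reach is approached as far as the arm can. A call is refused whole if a number of a shift passes 0.05 or a number of a turn 0.15, either way. A call with a gripper value outside its range is refused whole. The fingers move at their own pace and stop on an object; "force" is the grip in N (left out, the last holds). Time passes only in rows, so rows that do not move let the fingers close, or fill a call up. It gives the time, the measured TCP pose, the force, the opening and the grip force at its end, in the units of the state.
- ctrl.read_state(): the state, without advancing time (a new reading comes with each control period).
- ctrl.read_camera(name): name is "scene" or "top" or "wrist"; returns a dict with "color" (384x512x3 uint8, red, green, blue), "z_map" (384x512 float32, m along the optical axis (not along the pixel's ray), 0 where there is no reading), "K" (3x3 intrinsics, pixels), "dist_coeffs" ([k1, k2, p1, p2, k3] as OpenCV has them; the pictures are not rectified), "world_from_camera" (4x4, takes a point from camera to world coordinates). Camera axes: x right, y up, looking along -z (the intrinsics and any distortion apply to the point x, -y, -z); pixel columns grow to the right and rows downward; lengths in m; the calibration is good to about 2 mm. A picture is of the moment at which its call begins.
- ctrl.job_done(): hands the job in; it is judged then, once.
Trained networks look in the newest picture that a camera, given by its name, has taken for a name from the list of things; names that differ only in an ending like _2 or _b are one class to them, and where a whole thing is asked for, a point or a joint stands for the part that bears it (a point fixed in the world has none). Each returns a list of dicts, best first, with "conf" (0 to 1); they miss things now and then, are a little off and sometimes report something else, mostly with a low value. They report only what shows in the picture. A call takes as long as a camera call.
- ctrl.search_frame(label, camera): "bbox" ([left, top, width, height] in pixels, round what is visible of it).
- ctrl.tip_of(label, camera): "pixel" ([column, row] in pixels: a listed point, or the origin of a listed thing).
The state is a dict: "time_s": time; "joints": joint angles; "dq": joint speeds; "tau": joint torques, N m; "position": TCP position; "eef_rot": TCP orientation; "contact_force": force on the tool from outside, world axes, zero at the start; "wrist_torque": the same for the moment, N m; "opening": finger opening in m; "finger_force": force on a finger pad.
Only numpy, scipy, OpenCV 4.12 (cv2) and the standard library are available. Lean on these libraries where they do the work, as an engineer would, in place of code of your own. Each camera call takes 0.05 s, during which the arm holds its last target. There are 200 camera calls.

## Working session

There is one attempt and no reset: what is moved stays moved. The work goes in short steps, Python scripts to look and compute and a tool call to move; the robot and the scene stay as the last step left them, time stands still between calls to the robot, and variables do not carry over. Pictures are saved under pics/ and viewed, at most 10 in all, crops included, and the job is handed in when it is done.

Besides the shell and the picture viewer there is one more tool, called after "Request:" as name(argument=value, ...) on one line, values as JSON. servo_tool: Moves the arm, as the interface text tells. Its arguments: {"type":"object","properties":{"plan":{"type":"array","items":{"type":"array","items":{"type":"number"}}},"force":{"type":"number"}},"required":["plan"]}

```bash
ls; mkdir -p pics; cat > h.py <<'E'
import numpy as np, cv2
from cell import ctrl
def px2w(c, px, z=None):
    """pixel -> world; by depth map, or on plane z"""
    p=cv2.undistortPoints(np.array([[px]],float),c["K"],np.array(c["dist_coeffs"]))[0,0]
    T=np.array(c["world_from_camera"]); d=np.array([p[0],-p[1],-1.])
    if z is None:
        u,v=int(round(px[0])),int(round(px[1])); w=c["z_map"][max(v-1,0):v+2,max(u-1,0):u+2]; w=w[w>0]
        s=np.median(w) if w.size else np.nan
    else: s=(z-T[2,3])/(T[:3,:3]@d)[2]
    return T[:3,:3]@(d*s)+T[:3,3]
def save(c,n): cv2.imwrite(f"pics/{n}.png",c["color"][:,:,::-1])
E
python3 - <<'E'
from h import *
np.set_printoptions(precision=4,suppress=True)
s=ctrl.read_state(); print({k:np.round(v,3) for k,v in s.items()}, ctrl.grip_point_offset)
for n in ["scene","top"]:
    c=ctrl.read_camera(n); save(c,n+"0")
    print(n, np.array(c["world_from_camera"])[:3,3])
    for l in ["stop_face","rung_front","rung_back","bar_nose","bolt_axis","clamp_bolt","lever_tip","clamp_bar","jig","rung","pencil","tape_roll","glue_bottle","mug","cordless_drill","try_square","mallet"]:
        r=ctrl.tip_of(l,n)[:2]
        print(l,[(np.round(q["pixel"],1),round(q["conf"],2),px2w(c,q["pixel"])) for q in r])
print(ctrl.read_state()["time_s"])
E
```

```text
pics
{'time_s': np.float64(0.0), 'joints': array([-1.306,  0.412, -0.013,  1.597,  0.006,  1.134, -0.082]), 'dq': array([ 0.   , -0.002,  0.   , -0.   ,  0.002,  0.001, -0.001]), 'tau': array([ -0.   , -60.062,   0.681, -29.942,   0.014,   0.01 ,  -0.   ]), 'position': array([0.204, 0.59 , 0.23 ]), 'eef_rot': array([ 0.166,  0.986, -0.001, -0.   ]), 'contact_force': array([-1.338,  0.889,  0.346]), 'wrist_torque': array([ 0.008,  0.013, -0.031]), 'finger_force': np.float64(0.0), 'opening': np.float64(0.086)} 0.0187
scene [1.4189 0.6881 0.8769]
stop_face [(array([204.3, 194.2]), 0.91, array([ 0.5754, -0.1804,  0.0824]))]
rung_front [(array([213.9, 197.2]), 0.82, array([ 0.5517, -0.1515,  0.0664]))]
rung_back [(array([273. , 214.6]), 0.8, array([0.4853, 0.0906, 0.0454]))]
bar_nose [(array([232. , 192.5]), 0.78, array([ 0.5486, -0.0573,  0.1239]))]
bolt_axis [(array([228.6, 197.5]), 0.69, array([ 0.569 , -0.0579,  0.1118]))]
clamp_bolt [(array([229.5, 195. ]), 0.56, array([ 0.563 , -0.058 ,  0.1199]))]
lever_tip [(array([227.7, 175.4]), 0.49, array([ 0.5589, -0.0656,  0.2017])), (array(
[... 1914 characters left out ...]
y([ 0.52  , -0.0401,  0.0767]))]
pencil [(array([269.9, 142.1]), 0.62, array([ 0.6572, -0.0469,  0.1007])), (array([242.3, 158.7]), 0.52, array([0.6156, 0.0473, 0.0184]))]
tape_roll [(array([348.4, 174. ]), 0.7, array([ 0.5669, -0.3228, -0.0011]))]
glue_bottle [(array([415.7, 182. ]), 0.68, array([ 0.5307, -0.5305,  0.0712]))]
mug [(array([370.8, 261.6]), 0.8, array([ 0.2652, -0.3937,  0.0077])), (array([277.6, 181.6]), 0.24, array([ 0.5244, -0.0727,  0.11  ]))]
cordless_drill [(array([365.6, 143.1]), 0.8, array([ 0.6627, -0.3695,  0.0638]))]
try_square [(array([131.6, 170.8]), 0.71, array([0.5708, 0.4311, 0.0146]))]
mallet [(array([109.3, 219. ]), 0.95, array([0.4015, 0.4924, 0.0455]))]
1.8
```

```bash
python3 - <<'E'
import cv2,numpy as np
a=cv2.imread("pics/scene0.png")[150:270,150:310]; b=cv2.imread("pics/top0.png")[110:230,200:360]
cv2.imwrite("pics/c0.png",np.vstack([cv2.resize(a,None,fx=2.5*1,fy=2.5,interpolation=cv2.INTER_CUBIC),cv2.resize(b,None,fx=2.5,fy=2.5,interpolation=cv2.INTER_CUBIC)]))
cv2.imwrite("pics/c1.png",np.hstack([cv2.resize(cv2.imread("pics/scene0.png"),(400,300)),cv2.resize(cv2.imread("pics/top0.png"),(400,300))]))
E
```

```text
(no output)
```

View pics/c0.png

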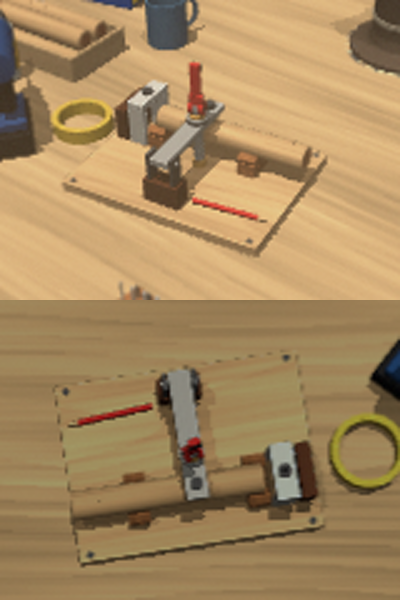

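View pics/c1.png

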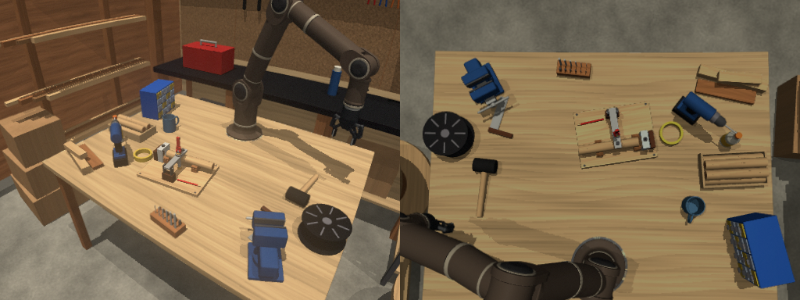

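Request:
servo_tool(plan=[[0,0,0,-0.035,-0.028,-0.015,-1],[0,0,0,-0.035,-0.028,-0.015,-1],[0,0,0,-0.035,-0.028,-0.015,-1],[0,0,0,-0.035,-0.028,-0.015,-1],[0,0,0,-0.035,-0.028,-0.015,-1],[0,0,0,-0.035,-0.028,-0.015,-1],[0,0,0,-0.035,-0.028,-0.015,-1],[0,0,0,-0.035,-0.028,-0.015,-1],[0,0,0,-0.035,-0.028,-0.015,-1],[0,0,0,-0.035,-0.028,-0.015,-1]])

```text
time_s: 2.8
position: [0.4441, 0.21, 0.3823]
eef_rot: [0.166, 0.986, 0.0, 0.0]
contact_force: [0.6, 0.8, -0.7]
opening: 0.0002
finger_force: 0.0
```

Request:
servo_tool(plan=[[0,0,0,-0.027,-0.02,0,-1],[0,0,0,-0.027,-0.02,0,-1],[0,0,0,-0.027,-0.02,0,-1],[0,0,0,-0.027,-0.02,0,-1],[0,0,-0.15,0,0,0,-1],[0,0,-0.15,0,0,0,-1],[0,0,-0.15,0,0,0,-1],[0,0,-0.15,0,0,0,-1],[0,0,0,0,0,0,-1],[0,0,0,0,0,0,-1]])

```text
time_s: 3.8
position: [0.5194, 0.1008, 0.3813]
eef_rot: [-0.131, 0.991, 0.0, 0.0]
contact_force: [-0.4, -0.2, -0.0]
opening: -0.0001
finger_force: 0.0
```

```bash
python3 - <<'E'
from h import *
np.set_printoptions(precision=4,suppress=True)
print(ctrl.read_state()["joints"])
c=ctrl.read_camera("wrist"); save(c,"w1"); T=np.array(c["world_from_camera"]); print(T)
for l in ["stop_face","rung_front","rung_back","bar_nose","bolt_axis","clamp_bolt","lever_tip","clamp_bar","jig","rung","pencil"]:
    print(l,[(np.round(q["pixel"],1),round(q["conf"],2),px2w(c,q["pixel"])) for q in ctrl.tip_of(l,"wrist")[:2]])
# point clouds, base board outline
def cloud(c):
    z=c["z_map"]; v,u=np.nonzero(z>0)
    p=cv2.undistortPoints(np.stack([u,v],1).astype(float)[:,None],c["K"],np.array(c["dist_coeffs"]))[:,0]
    d=np.c_[p[:,0],-p[:,1],-np.ones(len(p))]*z[v,u][:,None]; T=np.array(c["world_from_camera"])
    return d@T[:3,:3].T+T[:3,3]
for n in ["top","scene","wrist"]:
    P=cloud(ctrl.read_camera(n)); np.save(n+".npy",P)
    m=(P[:,2]>.008)&(P[:,2]<.13)&(abs(P[:,0]-.56)<.22)&(abs(P[:,1]+.04)<.23)
    Q=P[m]; 
    b=Q[(Q[:,2]<.028)]
    print(n,len(b),cv2.minAreaRect((b[:,:2]*1000).astype(np.float32)), np.median(b[:,2]))
E
```

```text
[-0.5627  0.1467  0.3254  1.6118 -0.0476  1.3908  1.6014]
[[-0.2591 -0.9148 -0.3098  0.4404]
 [ 0.9659 -0.2458 -0.0818  0.0797]
 [-0.0013 -0.3204  0.9473  0.5236]
 [ 0.      0.      0.      1.    ]]
stop_face [(array([ 47.6, 107.7]), 0.57, array([ 0.5347, -0.1859,  0.1017])), (array([128. , 147.7]), 0.3, array([ 0.5534, -0.0592,  0.1303]))]
rung_front [(array([ 74.2, 109.7]), 0.8, array([ 0.5332, -0.1623,  0.0774])), (array([ 94.1, 163.6]), 0.4, array([ 0.5595, -0.0673,  0.204 ]))]
rung_back [(array([252. , 126.6]), 0.87, array([ 0.4994,  0.0965, -0.0002]))]
bar_nose [(array([126.5, 118.2]), 0.73, array([ 0.5192, -0.0732,  0.112 ])), (array([204. , 188.2]), 0.27, array([0.6217, 0.0421, 0.0218]))]
bolt_axis [(array([131.2, 148.5]), 0.69, array([ 0.5551, -0.057 ,  0.1243]))]
clamp_bolt [(array([123.6, 151.6]), 0.89, array([ 0.5564, -0.0598,  0.1426])), (array([ 75.8, 110.1]), 0.67, array([ 0.5329, -0.1594,  0.0785]))]
lever_tip [(array([ 93.6, 163.2]), 0.57, array([ 0.5592, -0.068 ,  0.2039]))]
clamp_bar [(array([133.6, 210. ]), 0.94, array([ 0.6558, -0.0489,  0.0999])), (array([ 93.1, 164.1]), 0.65, array([ 0.5604, -0.0684,  0.2038]))]
jig [(array([149.4, 132.9]), 0.84, array([ 0.5495, -0.0647,  0.027 ]))]
rung [(array([162.1, 118.6]), 0.95, array([ 0.5132, -0.0354,  0.0773])), (array([249.9, 125.8]), 0.27, array([0.4969, 0.0922, 0.0184]))]
pencil [(array([202.4, 190. ]), 0.78, array([0.6244, 0.0403, 0.0253]))]
top 4687 ((560.3724975585938, -45.96745300292969), (447.09979248046875, 439.0372619628906), 89.80108642578125) 0.018614549785828105
scene 2379 ((576.2872924804688, -80.60820007324219), (252.43722534179688, 378.8740234375), 9.925623893737793) 0.018078156558176017
wrist 19536 ((572.7793579101562, -84.138427734375), (251.07949829101562, 375.53887939453125), 9.243818283081055) 0.017935116443239307
```

View pics/w1.png

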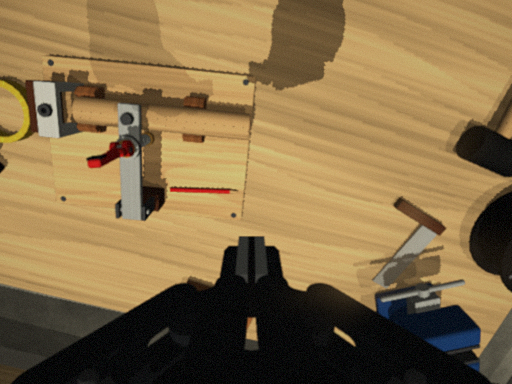

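```bash
python3 - <<'E'
import numpy as np, cv2
np.set_printoptions(precision=4,suppress=True)
for n in ["wrist","top","scene"]:
    P=np.load(n+".npy")
    yaw=np.radians(10.); 
    # rung ridge
    for it in range(4):
        ex=np.array([np.cos(yaw),np.sin(yaw)]); ey=np.array([-ex[1],ex[0]])
        C=np.array([.5165,-.036])
        d=(P[:,:2]-C); a=d@ey; b=d@ex
        m=(abs(b)<.026)&(abs(a)<.14)&(P[:,2]>.055)&(P[:,2]<.083)&~((a>-.08)&(a<-.0))
        Q=P[m]; aa=a[m]; bb=b[m]
        # fit circle-of-20mm cylinder: b0+k*a, axis z
        from scipy.optimize import least_squares
        f=lambda p: np.hypot(bb-p[0]-p[1]*aa, Q[:,2]-p[2])-.02
        r=least_squares(f,[0,0,.058],loss="soft_l1",f_scale=.001)
        yaw-=r.x[1]
        C=C+r.x[0]*ex
    ex=np.array([np.cos(yaw),np.sin(yaw)]); ey=np.array([-ex[1],ex[0]])
    d=P[:,:2]-C; a=d@ey; b=d@ex
    m=(abs(b)<.006)&(P[:,2]>.07)&(P[:,2]<.083)
    bd=(P[:,2]>.012)&(P[:,2]<.024)&(b>-.1)&(b<.17)&(a>-.16)&(a<.24)
    bar=(P[:,2]>.085)&(P[:,2]<.125)&(abs(b-.07)<.04)&(abs(a+.03)<.05)
    lev=(P[:,2]>.15)&(P[:,2]<.21)&(abs(b-.04)<.03)&(abs(a+.03)<.04)
    tip=(P[:,2]>.197)&(P[:,2]<.21)&(abs(b-.04)<.03)&(abs(a+.03)<.04)
    print(n,"yaw",np.degrees(yaw),r.x,"C",C,"rung a",np.percentile(a[m],[0.5,99.5]),
      "\n base b",np.percentile(b[bd],[.2,99.8]),"a",np.percentile(a[bd],[.2,99.8]),"bar a",np.percentile(a[bar],[2,98]),
      "\n lever world",P[lev][:,:2].mean(0),lev.sum(),"tip",P[tip].mean(0),tip.sum(), P[lev][:,2].max())
    np.save(n+"_jig.npy",np.r_[C,yaw])
E
```

```text
wrist yaw 9.178220764457736 [-0.0021  0.      0.0575] C [ 0.5144 -0.0363] rung a [-0.1964  0.1277] 
 base b [-0.0745  0.1695] a [-0.1595  0.1307] bar a [-0.0534 -0.024 ] 
 lever world [ 0.5566 -0.0658] 378 tip [ 0.5577 -0.0681  0.2016] 178 0.2048640644906331
top yaw 9.213704087651834 [-0.0015  0.      0.0581] C [ 0.515  -0.0362] rung a [-0.1946  0.1088] 
 base b [-0.0754  0.1697] a [-0.159  0.112] bar a [-0.0528 -0.0229] 
 lever world [ 0.5577 -0.0673] 31 tip [ 0.5587 -0.0682  0.2025] 21 0.20909200216295454
scene yaw 9.156165701221918 [-0.0027  0.      0.0582] C [ 0.5138 -0.0364] rung a [-0.195   0.1316] 
 base b [-0.0699  0.1695] a [-0.1595  0.1346] bar a [-0.0492 -0.0207] 
 lever world [ 0.5614 -0.0641] 60 tip [ 0.5606 -0.0632  0.202 ] 11 0.20578178130110425
```

Request:
servo_tool(plan=[[0,0,0.103,0,0,0,-1],[0,0,0,0.014,0.02,0.02,-1],[0,0,0,0.013,0.02,0.02,-1],[0,0,0,0,0,0.045,-1],[0,0,0,0,0,0.048,-1],[0,0,0,0,0,0.048,-1],[0,0,0,0,0,0.048,-1],[0,0,0,0,0,0.048,-1],[0,0,0,0,0,0.034,-1],[0,0,0,0,0,0.02,-1]])

```text
time_s: 5.55
position: [0.4848, 0.1354, 0.0475]
eef_rot: [-0.082, 0.997, -0.001, -0.002]
contact_force: [0.5, 0.7, 0.2]
opening: 0.0
finger_force: 0.0
```

```bash
cat >> h.py <<'E'
C=np.array([.5144,-.0363]);ex=np.array([.9872,.1595]);ey=np.array([-.1595,.9872])
def where():
    s=ctrl.read_state();d=np.array(s["position"][:2])-C
    from scipy.spatial.transform import Rotation as R
    M=R.from_quat(s["eef_rot"]).as_matrix()
    print("jig xy",np.round([d@ex-.035,d@ey+.039],4),"z",round(s["position"][2],4),"yt deg from jig y",np.degrees(np.arctan2(M[1,1],M[0,1]))-99.18,"tilt",np.round(M[:2,2],3),
      "F",np.round(s["contact_force"],1),"M",np.round(s["wrist_torque"],3),"q7",np.round(s["joints"][6],3),"op",s["opening"],"t",s["time_s"])
E
python3 -c "
from h import *
where()"
```

```text
jig xy [-0.0368  0.2132] z 0.0475 yt deg from jig y 0.23166462254214082 tilt [-0.003 -0.002] F [0.5 0.7 0.2] M [-0.009 -0.017  0.002] q7 1.532 op 3.4658856276992595e-05 t 5.55
```

Request:
servo_tool(plan=[[0,0,0,0,-0.012,0,-1],[0,0,0,0,-0.008,0,-1],[0,0,0,0,-0.006,0,-1],[0,0,0,0,-0.006,0,-1],[0,0,0,0,-0.006,0,-1],[0,0,0,0,-0.006,0,-1],[0,0,0,0,-0.006,0,-1],[0,0,0,0,-0.006,0,-1],[0,0,0,0,-0.005,0,-1],[0,0,0,0,-0.004,0,-1]])

```text
time_s: 6.55
position: [0.4976, 0.0741, 0.0516]
eef_rot: [-0.083, 0.997, 0.002, 0.001]
contact_force: [-1.5, 8.7, 6.7]
opening: -0.0
finger_force: 4.6
```

Request:
servo_tool(plan=[[0,0,0,0,-0.002,0,-1],[0,0,0,0,-0.002,0,-1],[0,0,0,0,-0.001,0,-1],[0,0,0,0,-0.001,0,-1],[0,0,0,0,-0.001,0,-1],[0,0,0,0,-0.001,0,-1],[0,0,0,0,-0.001,0,-1],[0,0,0,0,-0.001,0,-1],[0,0,0,0,-0.001,0,-1],[0,0,0,0,-0.001,0,-1]])

```text
time_s: 7.55
position: [0.4994, 0.0627, 0.0516]
eef_rot: [-0.083, 0.997, 0.002, 0.001]
contact_force: [-2.5, 9.8, 6.5]
opening: 0.0001
finger_force: 4.8
```

```bash
python3 -c "
from h import *
where()"
```

```text
jig xy [-0.034   0.1391] z 0.0516 yt deg from jig y 0.3653715704209617 tilt [0.002 0.003] F [-2.5  9.8  6.5] M [ 1.771  0.512 -0.052] q7 1.687 op 0.00013582089471576145 t 7.55
```

Request:
servo_tool(plan=[[0,0,0,0,-0.001,0,-1],[0,0,0,0,-0.001,0,-1],[0,0,0,0,-0.001,0,-1],[0,0,0,0,-0.001,0,-1],[0,0,0,0,-0.001,0,-1],[0,0,0,0,-0.001,0,-1],[0,0,0,0,-0.001,0,-1],[0,0,0,0,0,0,-1],[0,0,0,0,0,0,-1],[0,0,0,0,0,0,-1]])

```text
time_s: 8.55
position: [0.5003, 0.0572, 0.0517]
eef_rot: [-0.084, 0.996, 0.002, 0.001]
contact_force: [-4.8, 13.3, 7.7]
opening: -0.0001
finger_force: 6.8
```

```bash
python3 -c "
from h import *
where()
c=ctrl.read_camera('scene'); save(c,'s2'); w=ctrl.read_camera('wrist'); save(w,'w2')
T=np.array(w['world_from_camera']);print(T[:3,3])
cv2.imwrite('pics/c2.png',np.hstack([cv2.resize(c['color'][150:270,150:310,::-1],None,fx=2.5,fy=2.5),cv2.resize(w['color'][:,:,::-1],(400,300))]))
for n,c in (('scene',c),('wrist',w)):
  for l in ['rung_front','stop_face','rung_back']: print(n,l,[(q['pixel'],round(q['conf'],2)) for q in ctrl.tip_of(l,n)[:2]])
"
```

```text
jig xy [-0.034   0.1335] z 0.0517 yt deg from jig y 0.42648756579214364 tilt [0.001 0.005] F [-4.8 13.3  7.7] M [ 2.559  0.655 -0.039] q7 1.701 op -8.146646679590222e-05 t 8.55
[0.41940995 0.04311701 0.19372064]
scene rung_front [([208.0, 190.6], 0.8)]
scene stop_face [([201.6, 193.0], 0.78)]
scene rung_back [([261.8, 206.9], 0.67)]
wrist rung_front []
wrist stop_face []
wrist rung_back [([225.3, 256.8], 0.89)]
```

View pics/c2.png

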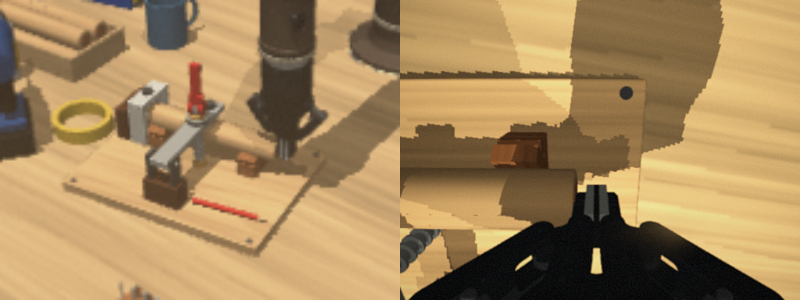

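Request:
servo_tool(plan=[[0,0,0,0,-0.001,0,-1],[0,0,0,0,-0.001,0,-1],[0,0,0,0,-0.001,0,-1],[0,0,0,0,-0.001,0,-1],[0,0,0,0,-0.001,0,-1],[0,0,0,0,0,0,-1],[0,0,0,0,0,0,-1],[0,0,0,0,0,0,-1],[0,0,0,0,0,0,-1],[0,0,0,0,0,0,-1]])

```text
time_s: 9.95
position: [0.5003, 0.057, 0.0517]
eef_rot: [-0.086, 0.996, 0.005, 0.0]
contact_force: [-6.2, 27.5, 9.7]
opening: 0.0003
finger_force: 14.2
```

```bash
python3 -c "
from h import *
where()"
```

```text
jig xy [-0.0341  0.1333] z 0.0517 yt deg from jig y 0.6538614049200788 tilt [-0.     0.009] F [-6.2 27.5  9.7] M [ 5.371  1.362 -0.023] q7 1.711 op 0.000269238246005231 t 9.95
```

Request:
servo_tool(plan=[[0,0,0,0,0.015,0,-1],[0,0,0,0,0.025,0,-1],[0,0,0,0,0,-0.045,-1],[0,0,0,0,0,-0.05,-1],[0,0,0,0,0,-0.05,-1],[0,0,0,0,0,-0.05,-1],[0,0,0,-0.013,-0.035,-0.033,0],[0,0,0,-0.013,-0.04,-0.02,0],[0,0,0,-0.013,-0.04,0,0],[0,0,0,0,0,0,0]])

```text
time_s: 10.95
position: [0.5532, -0.0263, 0.3]
eef_rot: [-0.078, 0.997, -0.001, 0.002]
contact_force: [0.1, -0.3, 0.7]
opening: 0.0429
finger_force: 0.0
```

```bash
python3 -c "
from h import *
where()
w=ctrl.read_camera('wrist'); save(w,'w3'); np.savez('w3.npz',**w)
for n in ['wrist']:
  for l in ['clamp_bolt','lever_tip','bolt_axis','bar_nose']: print(n,l,[(q['pixel'],round(q['conf'],2),px2w(w,q['pixel'])) for q in ctrl.tip_of(l,n)[:2]])
"
```

```text
jig xy [0.0049 0.0427] z 0.3 yt deg from jig y -0.2093905732660346 tilt [ 0.004 -0.003] F [ 0.1 -0.3  0.7] M [-0.045  0.011  0.032] q7 1.782 op 0.04288562790078272 t 10.95
wrist clamp_bolt [([213.5, 169.7], 0.72, array([ 0.55337504, -0.06439401,  0.15462823]))]
wrist lever_tip [([199.4, 192.1], 0.9, array([ 0.56094463, -0.06954571,  0.20272234])), ([218.1, 237.7], 0.18, array([ 0.65686654, -0.05330815,  0.09961828]))]
wrist bolt_axis [([211.1, 163.5], 0.87, array([ 0.55403718, -0.06995482,  0.12985709]))]
wrist bar_nose [([213.4, 130.3], 0.81, array([ 0.52172089, -0.07363905,  0.11081979]))]
```

View pics/w3.png

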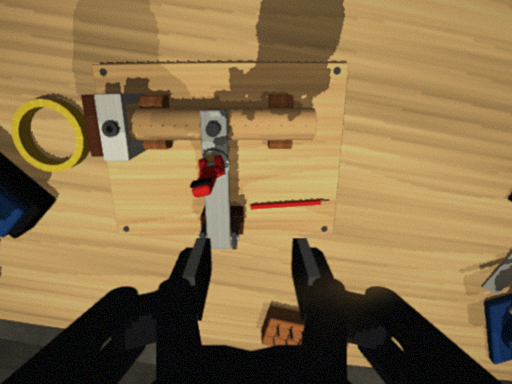

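```bash
python3 -c "
import cv2;a=cv2.imread('pics/w3.png')[135:215,165:265];cv2.imwrite('pics/c3.png',cv2.resize(a,None,fx=6,fy=6,interpolation=cv2.INTER_CUBIC))"
```

```text
(no output)
```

View pics/c3.png

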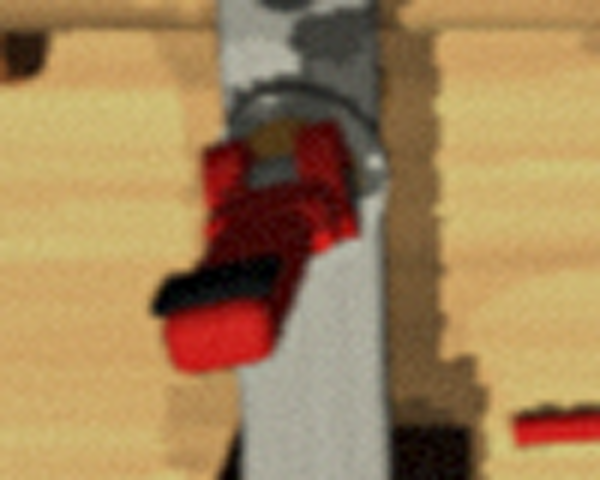

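```bash
python3 - <<'E'
from h import *
w=np.load('w3.npz')
col=cv2.cvtColor(w["color"],cv2.COLOR_RGB2HSV); 
def pts(mask):
    v,u=np.nonzero(mask); return np.array([px2w(w,(a,b)) if 0 else P(a,b) for a,b in zip(u,v)])
def P(a,b):
    p=cv2.undistortPoints(np.array([[[a,b]]],float),w["K"],w["dist_coeffs"])[0,0]; T=w["world_from_camera"]
    return T[:3,:3]@(np.array([p[0],-p[1],-1])*w["z_map"][b,a])+T[:3,3]
roi=np.zeros(col.shape[:2],bool); roi[135:215,165:265]=1
red=roi&((col[...,0]<8)|(col[...,0]>172))&(col[...,1]>150)
R=pts(red); blk=roi&(col[...,2]<45); B=pts(blk)
jig=lambda Q: np.c_[(Q[:,:2]-C)@ex-.035,(Q[:,:2]-C)@ey+.039,Q[:,2]]
R=jig(R);B=jig(B);B=B[(B[:,2]>.15)]
top=R[R[:,2]>.198]
print(len(top),cv2.minAreaRect((top[:,:2]*1000).astype(np.float32)),top.mean(0),"pad",len(B),B.mean(0),B.std(0))
print("pad line",cv2.fitLine((B[:,:2]*1000).astype(np.float32),cv2.DIST_L2,0,.01,.01).ravel())
# image-edge way: project lever top-face edge pixels on plane z=.202
m=np.zeros_like(roi); 
for px in [(165+165/6,135+320/6),(165+270/6,135+300/6),(165+278/6,135+360/6),(165+180/6,135+372/6)]:
    print(jig(px2w(w,px,.2025)[None]))
E
```

```text
204 ((-31.674850463867188, 22.874874114990234), (16.1951904296875, 99.3292007446289), 56.23497772216797) [0.0029582  0.00095166 0.20477017] pad 120 [-0.00163136  0.00025086  0.19589642] [0.00112903 0.00482584 0.00506445]
pad line [ 0.18346061 -0.98302704 -1.6313552   0.2508628 ]
[[ 0.00235803 -0.00690097  0.2025    ]]
[[-0.00054047  0.00797894  0.2025    ]]
[[0.00834589 0.00867925 0.2025    ]]
[[ 0.01011564 -0.00529448  0.2025    ]]
```

Request:
servo_tool(plan=[[0,0,0,0,-0.021,0,0],[0,0,0,0,-0.021,0,0],[0,0,-0.095,0,0,0,0],[0,0,-0.095,0,0,0,0],[0,0,0,0,0,0.03,0],[0,0,0,0,0,0.03,0],[0,0,0,0,0,0.03,0],[0,0,0,0,0,0.03,0],[0,0,0,0,0,0.02,0],[0,0,0,0,0,0,0]])

```text
time_s: 12.2
position: [0.5563, -0.0593, 0.1556]
eef_rot: [-0.177, 0.984, 0.001, -0.003]
contact_force: [-0.2, 0.4, 0.3]
opening: 0.0424
finger_force: 0.0
```

```bash
python3 -c "
from h import *
where()
w=ctrl.read_camera('wrist'); save(w,'w4')
a=w['color'][:,:,::-1][130:330,130:370];cv2.imwrite('pics/c4.png',cv2.resize(a,None,fx=2.5,fy=2.5))"
```

```text
jig xy [0.0027 0.0096] z 0.1556 yt deg from jig y 11.242598342682342 tilt [-0.006  0.   ] F [-0.2  0.4  0.3] M [0.016 0.036 0.024] q7 2.103 op 0.04242446458270149 t 12.2
```

View pics/c4.png

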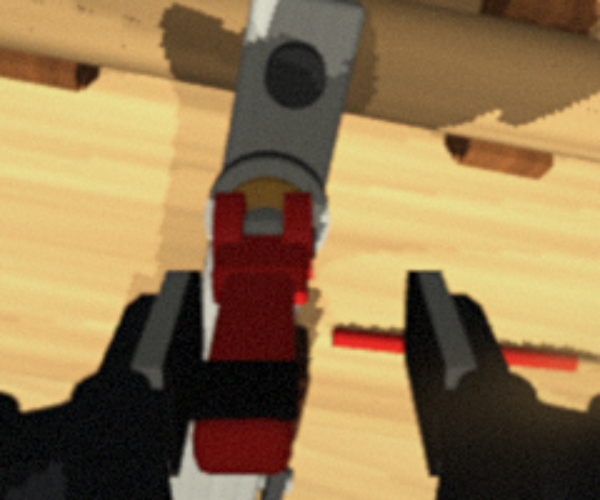

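Request:
servo_tool(plan=[[0,0,0,-0.0005,-0.005,0,0],[0,0,0,0,-0.0043,0,0],[0,0,0,0,0,0,0],[0,0,0,0,0,0,-1],[0,0,0,0,0,0,-1],[0,0,0,0,0,0,-1],[0,0,0,0,0,0,-1],[0,0,0,0,0,0,-1],[0,0,0,0,0,0,-1],[0,0,0,0,0,0,-1]], force=60)

```text
time_s: 13.25
position: [0.5619, -0.0682, 0.159]
eef_rot: [-0.177, 0.984, 0.001, 0.0]
contact_force: [-3.2, 3.4, 6.9]
opening: 0.015
finger_force: 58.4
```

```bash
python3 -c "
from h import *
where()"
```

```text
jig xy [ 0.0068 -0.0001] z 0.159 yt deg from jig y 11.166627758209913 tilt [-0.     0.002] F [-3.2  3.4  6.9] M [0.629 0.674 0.002] q7 2.12 op 0.014985936840907035 t 13.25
```

Request:
servo_tool(plan=[[0,0,0.05,0,0,3e-05,-1],[0,0,0.05,0,0,3e-05,-1],[0,0,0.05,0,0,3e-05,-1],[0,0,0.05,0,0,3e-05,-1],[0,0,0.05,0,0,3e-05,-1],[0,0,0.05,0,0,3e-05,-1],[0,0,0.05,0,0,3e-05,-1],[0,0,0.05,0,0,3e-05,-1],[0,0,0.05,0,0,3e-05,-1],[0,0,0.05,0,0,3e-05,-1]])

```text
time_s: 14.25
position: [0.5619, -0.0692, 0.1587]
eef_rot: [0.074, 0.997, 0.0, -0.0]
contact_force: [-3.1, 0.4, 5.8]
opening: 0.0151
finger_force: 58.5
```

```bash
python3 -c "
from h import *
where()"
```

```text
jig xy [ 0.0066 -0.0011] z 0.1587 yt deg from jig y -17.61449151345859 tilt [-0.     0.001] F [-3.1  0.4  5.8] M [-0.004  0.71   0.117] q7 1.675 op 0.015121775356335009 t 14.25
```

Request:
servo_tool(plan=[[0,0,0.04,0,0,3e-05,-1],[0,0,0.04,0,0,3e-05,-1],[0,0,0.04,0,0,3e-05,-1],[0,0,0.04,0,0,3e-05,-1],[0,0,0.04,0,0,3e-05,-1],[0,0,0.04,0,0,3e-05,-1],[0,0,0.04,0,0,3e-05,-1],[0,0,0.04,0,0,3e-05,-1],[0,0,0.04,0,0,3e-05,-1],[0,0,0.04,0,0,3e-05,-1]])

```text
time_s: 15.25
position: [0.5616, -0.0699, 0.1584]
eef_rot: [0.27, 0.963, -0.0, -0.0]
contact_force: [-3.9, -1.3, 6.9]
opening: 0.0151
finger_force: 58.7
```

```bash
python3 -c "
from h import *
where()"
```

```text
jig xy [ 0.0062 -0.0017] z 0.1584 yt deg from jig y -40.53667784885094 tilt [-0.001 -0.   ] F [-3.9 -1.3  6.9] M [-0.352  1.034  0.127] q7 1.325 op 0.015136923659872865 t 15.25
```

Request:
servo_tool(plan=[[0,0,0.04,0,0,3e-05,-1],[0,0,0.04,0,0,3e-05,-1],[0,0,0.04,0,0,3e-05,-1],[0,0,0.04,0,0,3e-05,-1],[0,0,0.04,0,0,3e-05,-1],[0,0,0.04,0,0,3e-05,-1],[0,0,0.04,0,0,3e-05,-1],[0,0,0.04,0,0,3e-05,-1],[0,0,0.04,0,0,3e-05,-1],[0,0,0.04,0,0,3e-05,-1]])

```text
time_s: 16.25
position: [0.561, -0.0704, 0.1582]
eef_rot: [0.456, 0.89, -0.001, -0.001]
contact_force: [-6.7, -2.2, 10.4]
opening: 0.0153
finger_force: 59.1
```

```bash
python3 -c "
from h import *
where()"
```

```text
jig xy [ 0.0056 -0.0022] z 0.1582 yt deg from jig y -63.471807345692454 tilt [-0.002 -0.   ] F [-6.7 -2.2 10.4] M [-0.595  1.668  0.172] q7 0.979 op 0.015283959946144229 t 16.25
```

Request:
servo_tool(plan=[[0,0,0.02,0,0,0,-1],[0,0,0.02,0,0,0,-1],[0,0,0.02,0,0,0,-1],[0,0,0.02,0,0,0,-1],[0,0,0.02,0,0,0,-1],[0,0,0.02,0,0,0,-1],[0,0,0.02,0,0,0,-1],[0,0,0.02,0,0,0,-1],[0,0,0.02,0,0,0,-1],[0,0,0.02,0,0,0,-1]])

```text
time_s: 17.25
position: [0.5607, -0.0706, 0.1581]
eef_rot: [0.543, 0.84, -0.001, -0.001]
contact_force: [-6.7, -1.4, 11.4]
opening: 0.0153
finger_force: 59.1
```

```bash
python3 -c "
from h import *
where()"
```

```text
jig xy [ 0.0052 -0.0023] z 0.1581 yt deg from jig y -74.89301054894564 tilt [-0.002 -0.   ] F [-6.7 -1.4 11.4] M [-0.699  1.833  0.237] q7 0.809 op 0.015325485627853618 t 17.25
```

```bash
cat >> h.py <<'E'
def feel(n=12):
    M=[];F=[]
    for i in range(n):
        s=ctrl.read_state();M.append(s["wrist_torque"]);F.append(s["contact_force"]);ctrl.read_camera("wrist")
    print("Mz",np.round([m[2] for m in M],3),"mean",np.mean(M,0).round(4),"sd",np.std(M,0).round(4),"F",np.mean(F,0).round(2)); where()
E
python3 -c "
from h import *
feel()"
```

```text
Mz [0.237 0.212 0.235 0.231 0.186 0.192 0.185 0.177 0.239 0.186 0.261 0.245] mean [-0.6419  1.8202  0.2155] sd [0.0491 0.0251 0.0278] F [-7.54 -2.05 10.66]
jig xy [ 0.0052 -0.0023] z 0.158 yt deg from jig y -74.85428110236347 tilt [-0.002 -0.   ] F [-7.3 -2.  10.3] M [-0.649  1.726  0.196] q7 0.81 op 0.014857230827375327 t 17.85
```

Request:
servo_tool(plan=[[0,0,0,0,0,0,0],[0,0,0,0,0,0,0],[0,0,0,0,0,0,0],[0,0,0,0,0,-0.025,0],[0,0,0,0,0,-0.03,0],[0,0,0,0,0,-0.015,0],[0,0,0,-0.018,0,0,-1],[0,0,0,-0.018,0,0,-1],[0,0,0,0,0,0,-1],[0,0,0,0,0,0,-1]])

```text
time_s: 18.85
position: [0.5767, -0.1021, 0.2269]
eef_rot: [0.542, 0.84, -0.0, -0.0]
contact_force: [-0.3, 0.4, 0.1]
opening: -0.0001
finger_force: 0.0
```

```bash
python3 -c "
from h import *
feel(10)
w=ctrl.read_camera('wrist'); save(w,'w5'); s=ctrl.read_camera('scene')
a=w['color'][:,:,::-1][60:310,130:380];b=s['color'][:,:,::-1][160:240,180:280]
cv2.imwrite('pics/c5.png',np.hstack([cv2.resize(a,(400,400)),cv2.resize(b,(400,400))]))
for l in ['clamp_bolt','lever_tip']: print(l,[(q['pixel'],round(q['conf'],2),px2w(w,q['pixel'])) for q in ctrl.tip_of(l,'wrist')[:2]])
"
```

```text
Mz [-0.002 -0.031 -0.03   0.041 -0.028  0.029 -0.02  -0.039 -0.037  0.   ] mean [-0.0129 -0.0078 -0.0117] sd [0.0156 0.0351 0.0265] F [-0.18  0.1   0.15]
jig xy [ 0.0163 -0.0359] z 0.2274 yt deg from jig y -74.80853967135283 tilt [0. 0.] F [ 0.7  0.4 -0.4] M [ 0.067 -0.022 -0.048] q7 0.82 op -5.969948786423181e-05 t 19.35
clamp_bolt [([249.9, 148.6], 0.64, array([ 0.55915207, -0.06328945,  0.16107691])), ([246.7, 130.2], 0.34, array([ 0.55386365, -0.05851512,  0.11311279]))]
lever_tip [([249.0, 171.1], 0.65, array([ 0.56095022, -0.06820449,  0.20216856]))]
```

View pics/c5.png

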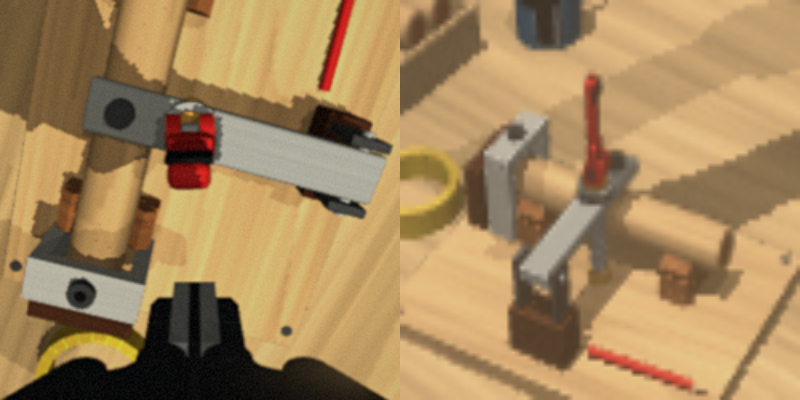

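Request:
servo_tool(plan=[[0,0,0,0,-0.001,0.022,-1],[0,0,0,0,0,0.022,-1],[0,0,0,0.0105,0,0,-1],[0,0,0,0.011,0,0,-1],[0,0,0,0.006,0,0,-1],[0,0,0,0.006,0,0.0001,-1],[0,0,0,0.006,0,0.001,-1],[0,0,0,0.006,0,0.0016,-1],[0,0,0,0.0055,0,0.0024,-1],[0,0,0,0.0055,0,0.0025,-1]])

```text
time_s: 20.55
position: [0.5532, -0.0513, 0.177]
eef_rot: [0.542, 0.84, 0.001, 0.001]
contact_force: [-1.5, -3.7, 4.6]
opening: 0.0004
finger_force: 2.6
```

```bash
python3 -c "
from h import *
where()
for l in ['lever_tip']: 
  w=ctrl.read_camera('scene');print(l,[(q['pixel'],round(q['conf'],2),px2w(w,q['pixel'])) for q in ctrl.tip_of(l,'scene')[:2]])
"
```

```text
jig xy [0.0009 0.018 ] z 0.177 yt deg from jig y -74.83957702635126 tilt [0.002 0.   ] F [-1.5 -3.7  4.6] M [-0.84   0.315  0.04 ] q7 0.756 op 0.0003540167306747367 t 20.55
lever_tip [([238.1, 181.4], 0.39, array([ 0.54846028, -0.02554006,  0.18494791]))]
```

Request:
servo_tool(plan=[[0,0,0,0.005,0,0.0035,-1],[0,0,0,0.005,0,0.0035,-1],[0,0,0,0.004,0,0.0044,-1],[0,0,0,0.004,0,0.0045,-1],[0,0,0,0.003,0,0.005,-1],[0,0,0,0.003,0,0.0052,-1],[0,0,0,0.002,0,0.0056,-1],[0,0,0,0.002,0,0.0057,-1],[0,0,0,0.0008,0,0.0045,-1],[0,0,0,0.0008,0,0.0045,-1]])

```text
time_s: 21.65
position: [0.5404, -0.0232, 0.1297]
eef_rot: [0.542, 0.84, 0.001, -0.001]
contact_force: [-4.5, -0.3, 19.4]
opening: -0.0003
finger_force: 9.8
```

```bash
python3 -c "
from h import *
where()
for l in ['lever_tip']: 
  w=ctrl.read_camera('scene');print(l,[(q['pixel'],round(q['conf'],2),px2w(w,q['pixel'])) for q in ctrl.tip_of(l,'scene')[:2]])
where()
"
```

```text
jig xy [-0.0072  0.0478] z 0.1297 yt deg from jig y -74.79656649698282 tilt [-0.     0.002] F [-4.5 -0.3 19.4] M [-0.041  0.852  0.006] q7 0.747 op -0.0002700087079090903 t 21.65
lever_tip [([241.3, 231.8], 0.64, array([0.61303695, 0.03477854, 0.01840137])), ([249.4, 195.1], 0.44, array([ 0.38015214, -0.10219756,  0.00291427]))]
jig xy [-0.0071  0.0477] z 0.13 yt deg from jig y -74.8030925564357 tilt [-0.     0.002] F [-4.1  0.3 11.7] M [ 0.057  0.958 -0.018] q7 0.747 op 0.00019280374988139522 t 21.75
```

Request:
servo_tool(plan=[[0,0,0,0,0,0.001,-1],[0,0,0,0,0,0.001,-1],[0,0,0,0,0,0.001,-1],[0,0,0,0,0,0.001,-1],[0,0,0,0,0,0,-1],[0,0,0,0,0,0,-1],[0,0,0,0,0,0,-1],[0,0,0,0,0,0,-1],[0,0,0,0,0,0,-1],[0,0,0,0,0,0,-1]])

```text
time_s: 22.75
position: [0.5411, -0.0229, 0.1284]
eef_rot: [0.542, 0.84, 0.002, -0.001]
contact_force: [-11.2, 2.7, 34.9]
opening: -0.0001
finger_force: 17.2
```

```bash
python3 -c "
from h import *
where()"
```

```text
jig xy [-0.0065  0.048 ] z 0.1284 yt deg from jig y -74.81161182760997 tilt [0.001 0.004] F [-11.2   2.7  34.9] M [0.459 2.506 0.021] q7 0.751 op -0.00011290124967587899 t 22.75
```

Request:
servo_tool(plan=[[0,0,0,0,0,-0.01,-1],[0,0,0,0,0,-0.03,-1],[0,0,0,0,0,-0.04,-1],[0,0,0,0,0,-0.04,-1],[0,0,0,-0.03,0,-0.03,-1],[0,0,0,-0.03,0,-0.02,-1],[0,0,0,-0.03,0,0,-1],[0,0,0,0,0,0,-1],[0,0,0,0,0,0,-1],[0,0,0,0,0,0,-1]])

```text
time_s: 23.75
position: [0.5774, -0.1047, 0.2948]
eef_rot: [0.542, 0.841, 0.0, -0.001]
contact_force: [-0.7, -0.1, -0.0]
opening: -0.0004
finger_force: 0.0
```

```bash
python3 - <<'E'
from h import *
where()
w=ctrl.read_camera('wrist'); s=ctrl.read_camera('scene')
a=w['color'][:,:,::-1][40:290,130:380];b=s['color'][:,:,::-1][160:240,180:280]
cv2.imwrite('pics/c6.png',np.hstack([cv2.resize(a,(400,400)),cv2.resize(b,(400,400))]))
h=cv2.cvtColor(w["color"],cv2.COLOR_RGB2HSV); red=((h[...,0]<8)|(h[...,0]>172))&(h[...,1]>150)
xt=np.array([-.412,.911]); A=np.array([.5601,-.0684]); L=[]
for v,u in zip(*np.nonzero(red)):
    p=px2w(w,(u,v)); d=p[:2]-A
    if p[2]>.1 and abs(d@[.911,.411])<.006: L.append([d@xt,p[2]])
L=np.array(L); 
for lo in range(0,90,10):
    m=(L[:,0]*1000>=lo)&(L[:,0]*1000<lo+10)
    if m.any(): print(lo,m.sum(),np.median(L[m,1]).round(4))
m=(L[:,0]>.028)&(L[:,0]<.074); k=np.polyfit(L[m,0],L[m,1],1); print("slope",k,"theta",np.pi/2+np.arctan(k[0]))
E
```

```text
jig xy [ 0.0162 -0.0386] z 0.2948 yt deg from jig y -74.7517766668426 tilt [-0.001  0.001] F [-0.7 -0.1 -0. ] M [-0.001  0.039 -0.018] q7 0.793 op -0.0003632150222118867 t 23.75
0 73 0.1294
10 120 0.1295
20 120 0.1295
30 135 0.1298
40 143 0.1298
50 143 0.1305
60 143 0.1304
70 106 0.1303
slope [0.01918735 0.12914282] theta 1.5899813197077661
```

View pics/c6.png

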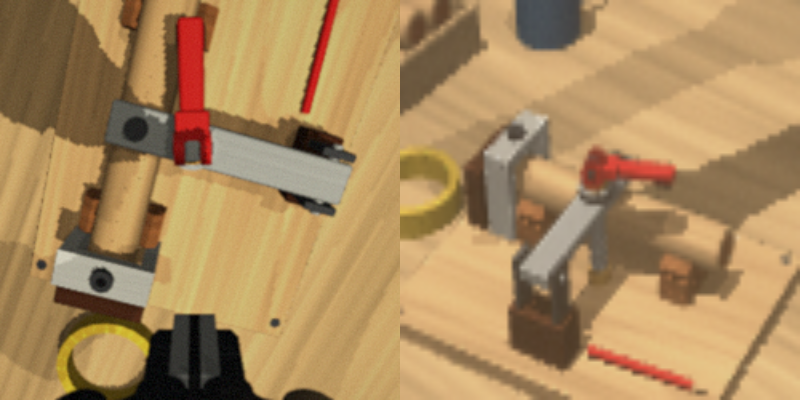

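The pictures show the lever level and closed, extending towards the rung's back end. The rung is still up against the stop and the robot is clear, so I am handing the job in.

```bash
python3 -c "
from cell import ctrl
print(ctrl.job_done())"
```

```text
the job is handed in; nothing more can be done
None
```

I handed the job in with the rung pushed home against the stop, the bolt turned in by feel to just snug, the lever folded level, and the robot clear; the hand-in returned no verdict, and the tip force could only be judged from the turning moment.

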